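# Lever a litho stone up onto its drawing props

## Task

Tilt the heavy stone up for drawing: pick up the pry bar, lay it across the wooden block with its toe under the front edge of the stone's tray, and let go of it. Then take the bar by its red handle, lever the front of the stone up until both brass props have sprung in under its front feet, and ease it down onto them gently, without letting it drop and without the hand touching the stone. Finally draw the bar out and lay it flat, wholly on the blue felt mat; leave the ink jar, mug and palette where they are.

Things in the scene. Friction and masses are not known exactly. Their poses are not given: they have to be found in the camera images.
- stone: pale stone slab with a small orange and blue sketch in a dark steel tray on feet; about 4.5 kg, loose, 160 deep (x) x 212 wide (y) x 74 high. Origin: desk level under the middle of the tray's front edge; +x to its back. Tray underside 20 above the desk; front feet 36 wide at y = +-78, so the middle 120 of the front is open; a rear foot runs along the back edge, about which it tips up
- stone_lip (a point): middle of the lower front edge of the stone's tray (the lip the toe goes under), 20 above the desk; x points to the stone's back
- rest: blue steel rest fixed to the desk: 22 mm high kerbs behind and beside the stone, and two 26 mm high prop housings (34 x 44) in front of the stone's front feet, centred at x = -35, y = +-78. Origin on the desk under the middle of the tray's front edge as it stands at the start, axes like the stone's
- prop_left (a joint): left (+y) brass spring prop, 26 wide and 18 high, sliding on the desk out of its housing towards the stone. It presses (3 N) on the front of the stone's front foot; near 0 (under 0.002) = held back, 0.014 = fully sprung in under the foot. It springs in by itself as soon as the foot's underside is 18 mm above the desk
- prop_right (a joint): the same on the right (-y). When both are in, the lowered stone stands on them, its front 18 mm higher and tilted about 0.11 rad
- fulcrum: dark wooden fulcrum block with a rounded top, fixed to the desk in front of the stone, 30 (x) x 70 (y) x 31 high; its ridge runs along y, parallel to the stone's front edge, 48 to 54 in front of it. Origin: centre of its underside
- fulcrum_top (a point): middle of the fulcrum block's rounded ridge (radius 10), 31 above the desk
- bar: flat steel pry bar, 200 (x) x 22 (y) x 6 (z), 0.22 kg; its rear 75 (x = -100 to -25) is a red handle 24 wide, 12 thick, flush below. Origin: centre of the underside; +x to the toe. Laid on the block, toe 15 under the lip, it slopes 19 degrees down to the toe and stays by itself. Levering takes 7 to 15 N at the handle, whose rear goes down about 50, until the bar is level or a little below
- bar_toe (a point): tip of the toe: x = 100, half thickness, in the bar's frame
- bar_handle (a point): grip point of the red handle: x = -75, half thickness (6 above its underside)
- mat: blue felt mat, 260 (x) x 150 (y) x 3 thick, fixed to the desk, to the left or right of the work; the bar lies on it at the start. Origin: centre of its underside, so its top is at z = 3
- palette: flat white plastic paint palette, 150 x 120 x 12, on the desk at the other side from the mat. Origin: centre of its underside
- mug: brown wooden mug, 76 in diameter and 85 high, standing beside the stone. Origin: centre of its underside
- ink: amber glass ink jar with a cork lid, 60 in diameter and 110 high, standing beside the stone. Origin: centre of its underside
There are look-alikes about, which are no part of the job. What is meant by the bar is not purple or turquoise, and is the larger of those in its own colour.

How it is judged:
On the way, in this order (a step that is already met when the one before it is completed fails the run):
1. the bar lies across the fulcrum block with its toe at least 4 mm under the tray's front edge, and the hand has let go of it (x of bar_toe in the frame of stone above 0.004 m and y of bar_toe in the frame of stone between -0.058 and 0.058 m and height (world z) of bar_toe below 0.02 m and contact force between bar and fulcrum above 0.3 N and contact force between the fingers and bar below 0.1 N and linear speed of bar below 0.02 m/s), for 0.2 s.
2. the stone's front is carried by the bar, bearing on the block, and both props have sprung in under it, with the hand at the red handle (value of joint each of prop_left, prop_right above 0.009 m and contact force between bar and fulcrum above 3 N and contact force between bar and stone above 2 N and distance between the grasp point and bar_handle below 0.06 m), for 0.05 s.
At the end, for the whole second after the job is handed in: both props are in under the stone (over 9 mm), the stone stands on them tilted 0.09 to 0.14 rad and at rest, and the bar lies flat, the right way up and at rest wholly on the felt mat (5 mm over its edge allowed) (value of joint each of prop_left, prop_right above 0.009 m and angle between stone's own z axis and vertical between 0.09 and 0.14 rad and linear speed of stone below 0.01 m/s and x of bar_toe in the frame of mat between -0.135 and 0.135 m and y of bar_toe in the frame of mat between -0.08 and 0.08 m and x of bar_handle in the frame of mat between -0.11 and 0.11 m and y of bar_handle in the frame of mat between -0.08 and 0.08 m and angle between bar's own z axis and vertical below 0.1 rad and height (world z) of bar below 0.012 m and linear speed of bar below 0.02 m/s); the robot touches nothing.
It fails at once if the front of the stone moves faster than 0.2 m/s (dropped or jerked) (linear speed of stone above 0.2 m/s).
It fails at once if the bar presses on the stone's tray with more than 80 N (contact force between bar and stone above 80 N).
It fails at once if the hand touches the stone or its tray (over 1 N) (contact force between any of the fingers, the arm and stone above 1 N).
It fails at once if the ink jar, mug or palette is moved more than 20 mm, or the jar or mug is tipped (distance of any of ink, mug, palette from where it was at the start of the episode above 0.02 m or angle between any of ink, mug's own z axis and vertical above 0.3 rad).
It also fails if it takes over 61 s, if anything falls off the work surface, if the arm or the gripper's body presses on something with over 40 N, if the wrist force passes 120 N, or if a joint passes its speed limit or range.

## Robot

A 7-joint arm with a two-finger parallel gripper is mounted at the origin on the work surface. World frame = base frame: x ahead of the robot, y to its left, z up, the work surface at z = 0. Lengths are in m, angles in rad, forces in N, time in s.
With the tool pointing down it reaches from about 0.35 to 0.9 m from the base axis. Payload 8.1 kg.
Tool frame: the origin (TCP) lies between the finger pads; the fingertips stand ahead of it and the grasp point (between the pads) is the TCP (arm.nose_length is the z of the fingertips in the tool frame, in m); z points along the fingers, y is the line along which they close (so a half turn about z gives the same grasp; the last joint's range is limited). The gripper opens to 92 mm and grips with 3 to 60 N. Pads are 19 mm wide; open, the fingers measure 130 mm over their backs; the gripper's body (75 mm by 190 mm) begins 47 mm behind the grasp point.
Start: joints at [-1.332, 0.434, 0.025, 1.573, -0.012, 1.134, -0.075], TCP at [0.21, 0.589, 0.246] pointing down, gripper open.
Joint ranges: [-2.62, 2.62], [-0.44, 2.09], [-1.27, 1.32], [0.08, 2.57], [-1.32, 4.46], [0.12, 2], [-2.74, 2.74]. Speed limits (rad/s): [2.22, 2.22, 3.01, 3.01, 3.14, 3.14, 3.14].

## Interface

Orientations are given as a rotation vector (axis times angle).
In Python, from cell import sensors, optics, arm gives the robot as it stands.
- The arm moves only by the tool arm_command, never from a script. Its argument "deltas" is one flat list of numbers, 7 for each row, row after row: the turn, a rotation vector about the world's x, y, z as a fraction of full scale, then the shift along the world's x, y, z as a fraction of full scale, then the finger opening in mm, from 0 to 91.8. In form: [wx, wy, wz, dx, dy, dz, fingers, wx, wy, wz, dx, dy, dz, fingers, ...]. A call has 1 to 20 rows; each row is the pose to reach, as a shift and turn from the pose commanded when the call began; what a row does not reach only later rows make up. Full scale, the value 1, is 1 m for a shift and 90 degrees for a turn. A row lasts 1/10 s, in which the tool goes at most 50 mm and 8.59 degrees, less where a joint would pass 70% of its speed; a pose out of reach is approached as far as the arm can. A call with a number of a shift or a turn outside -1 to 1 is refused whole. A call with a gripper value outside its range is refused whole. The fingers move at their own pace and stop on an object; "force" is the grip in N (left out, the last holds). Time passes only in rows, so rows that repeat a pose let the fingers close. It gives the time, the measured TCP pose, the force, the opening and the grip force at its end, in the units of the state.
- sensors.observe(): the state, without advancing time (a new reading comes with each control period).
- optics.get_image(name): name is "side" or "top" or "wrist"; returns the picture (420x560x3 uint8, blue, green, red); there is no depth.
- optics.calibration(name): a dict with "camera_matrix" (3x3 intrinsics, pixels), "rvec" (rotation vector, rad) and "tvec" (3), from world to camera coordinates, as OpenCV has them. Camera axes: x right, y down, z forward; pixel columns grow to the right and rows downward; lengths in m; the calibration is good to about 2 mm. The wrist camera is an equidistant fisheye: a pixel r from the principal point sees the ray r / f radians off the axis. A picture is of the moment at which its call begins: read the wrist's pose just before it. calibration takes no time and is no camera call; for the wrist camera it gives the pose at the moment of the call.
- arm.sign_off(): hands the job in; it is judged then, once.
The state is a dict: "clock": time; "joints": joint angles; "dq": joint speeds; "joint_efforts": joint torques, N m; "position": TCP position; "ee_rot": TCP orientation; "force": force on the tool from outside, world axes, zero at the start; "ft_torque": the same for the moment, N m; "width": opening from 0.0 (shut) to 1.0 (fully open); "gripper_force": force on a finger pad.
Only numpy, scipy, OpenCV 4.12 (cv2) and the standard library are available. Lean on these libraries where they do the work, as an engineer would, in place of code of your own. Each camera call takes 0.05 s, during which the arm holds its last target. There are 200 camera calls.

## Working session

There is one attempt and no reset: what is moved stays moved. The work goes in short steps, Python scripts to look and compute and a tool call to move; the robot and the scene stay as the last step left them, time stands still between calls to the robot, and variables do not carry over. Pictures are saved under pics/ and viewed, at most 10 in all, crops included, and the job is handed in when it is done.

Besides the shell and the picture viewer there is one more tool, called after "Request:" as name(argument=value, ...) on one line, values as JSON. arm_command: Moves the arm, as the interface text tells. Its arguments: {"type":"object","properties":{"deltas":{"type":"array","items":{"type":"number"}},"force":{"type":"number"}},"required":["deltas"]}

```bash
ls; mkdir -p pics; python3 - <<'E'
from cell import sensors, optics, arm
import cv2
print(sensors.observe()); print(arm.nose_length)
for n in("top","side"):
    cv2.imwrite(f"pics/{n}0.png",optics.get_image(n)); c=optics.calibration(n); print(n,c)
E
```

```text
pics
{'clock': 0.0, 'joints': array([-1.33159544,  0.43520195,  0.02495643,  1.5740834 , -0.01162062,
        1.13395154, -0.07510636]), 'dq': array([-6.14087722e-04, -7.16236430e-04,  1.05879861e-03,  1.87114244e-05,
       -2.40004271e-04, -3.50003663e-04, -2.38011812e-03]), 'joint_efforts': array([-1.21688154e-03, -6.67844367e+01,  9.84194018e-01, -3.14463794e+01,
       -6.07051374e-02,  4.24821989e-02,  1.85726058e-04]), 'position': array([0.20937076, 0.58839973, 0.24496309]), 'ee_rot': array([-5.34373045e-01, -3.09566384e+00,  2.34388817e-03]), 'force': array([-0.28622794, -0.41593311, -0.14007738]), 'ft_torque': array([-0.01225995, -0.08359718,  0.00824001]), 'gripper_force': 0.0, 'width': 0.9942830925681998}
0.019
top {'camera_matrix': array([[471.59712066,   0.        , 271.70479037],
       [  0.        , 471.59712066, 216.18473084],
       [  0.        ,   0.        ,   1.        ]]), 'rvec': array([ 2.11980939, -2.10800803,  0.16647267]), 'tvec': array([0.10274738, 0.47905233, 1.18774899])}
side {'camera_matrix': array([[413.8437735 ,   0.        , 289.10983713],
       [  0.        , 413.8437735 , 212.73208157],
       [  0.        ,   0.        ,   1.        ]]), 'rvec': array([ 2.16476189, -0.6387428 ,  0.33222821]), 'tvec': array([-0.36693055,  0.24964259,  0.86959509])}
```

View pics/top0.png

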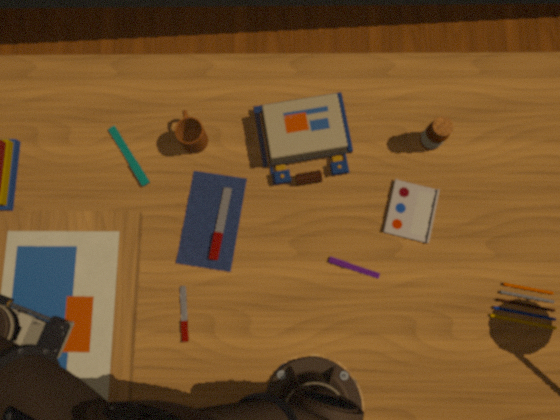

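View pics/side0.png

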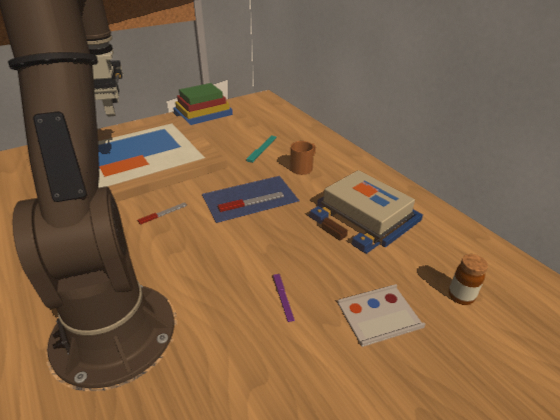

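The top view shows the bar on the mat, with its handle end at about (214,258) and toe at (227,188). The block is at (307,178), the housings at (282,175) and (338,165), the mug at (190,133), the jar at (435,133) and the palette at (411,211). The side view agrees. I'll measure on an enlarged crop.

```bash
cat > h.py <<'E'
import numpy as np, cv2
from cell import sensors, optics, arm
from scipy.spatial.transform import Rotation as R
def w(n,uv,z,c=None):
    "pixel -> world on plane height z"
    c=c or optics.calibration(n); K=c["camera_matrix"]; M=R.from_rotvec(c["rvec"]).as_matrix(); o=-M.T@c["tvec"]
    uv=np.atleast_2d(np.array(uv,float)); 
    p=(uv-K[:2,2])/np.array([K[0,0],K[1,1]])
    if n=="wrist":
        r=np.linalg.norm(p,axis=1); d=np.c_[p*(np.sin(r)/np.maximum(r,1e-9))[:,None],np.cos(r)]
    else: d=np.c_[p,np.ones(len(p))]
    d=d@M
    return o+d*((z-o[2])/d[:,2])[:,None]
E
python3 - <<'E'
from h import *
im=cv2.imread("pics/top0.png")
c=im[80:280,170:360]; cv2.imwrite("pics/crop0.png",cv2.resize(c,None,fx=3,fy=3,interpolation=cv2.INTER_CUBIC))
hsv=cv2.cvtColor(im,cv2.COLOR_BGR2HSV)
def seg(lo,hi,x0,x1,y0,y1,z):
    m=cv2.inRange(hsv,np.array(lo),np.array(hi)); k=np.zeros_like(m); k[y0:y1,x0:x1]=m[y0:y1,x0:x1]
    p=np.argwhere(k)[:,::-1].astype(np.float32); r=cv2.minAreaRect(p); return len(p),w("top",p,z)
def rect(P):
    (c,s,a)=cv2.minAreaRect((P[:,:2]*1000).astype(np.float32)); return np.round(c,1),np.round(s,1),round(a,1)
print("mat",rect(seg((100,80,30),(130,255,255),172,250,165,275,.003)[1]))
n,P=seg((0,150,60),(8,255,255),200,225,225,265,.012); print("handle",n,rect(P),P.mean(0))
m=(hsv[...,1]<60)&(hsv[...,2]>70); k=np.zeros(m.shape,bool);k[180:240,205:240]=m[180:240,205:240]
p=np.argwhere(k)[:,::-1];P=w("top",p,.009);print("blade",len(p),rect(P),P.mean(0))
print(w("top",[(307,178),(190,133),(435,133),(411,211)],0.03))
E
```

```text
mat (array([476.2, 269.9]), array([139.5, 247.1]), 81.6)
handle 234 (array([405.1, 256.4]), array([25.3, 73.2]), 80.5) [0.40399662 0.2567185  0.012     ]
blade 316 (array([502.6, 241. ]), array([ 95.2, 155.5]), 87.0) [0.50355831 0.23238623 0.009     ]
[[ 0.58575663  0.01194037  0.03      ]
 [ 0.71312897  0.33235844  0.03      ]
 [ 0.71212889 -0.33534033  0.03      ]
 [ 0.49635813 -0.26092441  0.03      ]]
```

View pics/crop0.png

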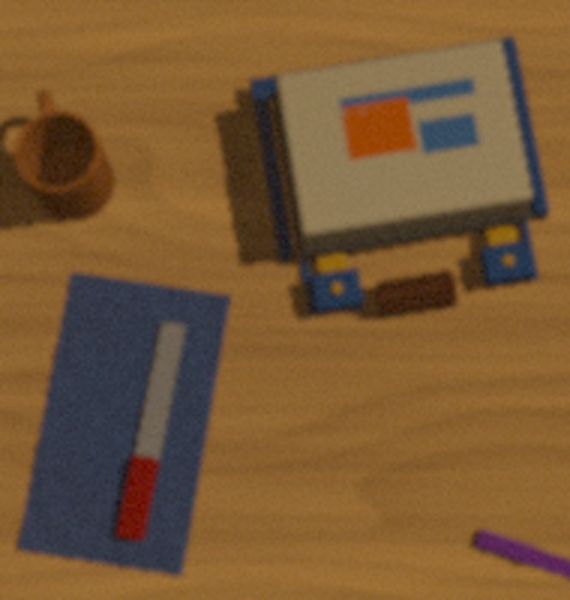

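The crop shows the bar's toe at (172,323), its handle end at (131,539), and the mat corners. The housing dots are at (337,289) and (509,261), with the block between them around (415,293).

```bash
python3 - <<'E'
from h import *
f=lambda L,z: np.round(w("top",(np.array(L)+.5)/3-.5+[170,80],z)*1000,1)
print("bar",f([(172,323),(131,539)],.009))
m=f([(72,274),(228,297),(183,574),(18,549)],.003);print("mat",m,m.mean(0))
h=f([(337,289),(509,261)],.026);print("dots",h,h.mean(0))
d=h[0]-h[1];print(np.linalg.norm(d),"yaw of stone x",np.degrees(np.arctan2(-d[0],d[1])))
print("fulc",f([(376,290),(452,275),(456,300),(379,315)],.028), f([(415,294)],.031))
print("slab front top corners",f([(302,238),(532,203)],.074))
print("mug",f([(60,150)],.085))
E
```

```text
bar [[564.9 229.1   9. ]
 [368.1 260.6   9. ]]
mat [[612.7 323.5   3. ]
 [591.  179.    3. ]
 [338.  214.3   3. ]
 [359.2 362.1   3. ]] [475.225 269.725   3.   ]
dots [[592.3  79.   26. ]
 [618.5 -75.6  26. ]] [605.4   1.7  26. ]
156.8043366747234 yaw of stone x 9.618506583945425
fulc [[590.9  44.   28. ]
 [604.9 -24.1  28. ]
 [581.7 -27.4  28. ]
 [567.8  41.4  28. ]] [[586.4   9.3  31. ]]
slab front top corners [[625.  109.4  74. ]
 [656.7 -90.7  74. ]]
mug [[701.8 322.   85. ]]
```

Request:
arm_command(deltas=[0, 0, 0.117, 0.208, -0.336, -0.095, 91, 0, 0, 0.117, 0.208, -0.336, -0.095, 91, 0, 0, 0.117, 0.208, -0.336, -0.095, 91, 0, 0, 0.117, 0.208, -0.336, -0.095, 91, 0, 0, 0.117, 0.208, -0.336, -0.095, 91, 0, 0, 0.117, 0.208, -0.336, -0.095, 91, 0, 0, 0.117, 0.208, -0.336, -0.095, 91, 0, 0, 0.117, 0.208, -0.336, -0.095, 91, 0, 0, 0.117, 0.208, -0.336, -0.095, 91, 0, 0, 0.117, 0.208, -0.336, -0.095, 91, 0, 0, 0.117, 0.208, -0.336, -0.095, 91, 0, 0, 0.117, 0.208, -0.336, -0.095, 91])

```text
clock: 1.3
position: [0.4168, 0.2546, 0.151]
ee_rot: [-0.244, -3.132, -0.001]
force: [-0.4, 0.2, -1.1]
width: 0.989
gripper_force: 0.0
```

```bash
python3 - <<'E'
from h import *
s=sensors.observe(); c=optics.calibration("wrist"); im=optics.get_image("wrist"); cv2.imwrite("pics/w1.png",im)
Rt=R.from_rotvec(s["ee_rot"]); print(s["clock"],s["position"],"\n",Rt.as_matrix().round(3),s["force"])
hsv=cv2.cvtColor(im,cv2.COLOR_BGR2HSV)
m=((hsv[...,0]<8)|(hsv[...,0]>174))&(hsv[...,1]>150)&(hsv[...,2]>50)
n,l,st,ce=cv2.connectedComponentsWithStats(m.astype(np.uint8)); i=1+np.argmax(st[1:,4]); print(st[i],ce[i])
P=w("wrist",np.argwhere(l==i)[:,::-1],.015,c)*1000
print(cv2.minAreaRect(P[:,:2].astype(np.float32)),P.mean(0))
E
```

```text
1.3 [0.41676358 0.25460729 0.15096447] 
 [[-0.988  0.155 -0.   ]
 [ 0.155  0.988  0.001]
 [ 0.     0.001 -1.   ]] [-0.44889258  0.15620487 -1.13655235]
[ 259  153   28   83 2192] [271.9169708  193.33485401]
((404.3176574707031, 255.2933349609375), (22.941791534423828, 73.01654815673828), 80.48577117919922) [403.12503226 255.24620233  15.        ]
```

View pics/w1.png

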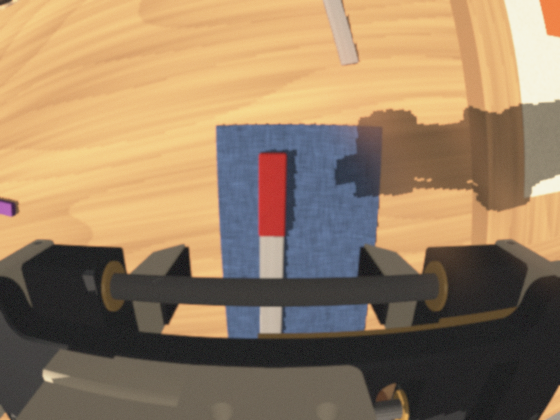

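The wrist view shows the red handle at pixels x 259–287, y 153–236. Its centre is (404,255) mm with yaw -9.3°, matching the top view to about 1 mm. Next I descend and grip at bar x = -50.

Request:
arm_command(deltas=[0, 0, 0, 0, 0, -0.05, 60, 0, 0, 0, 0, 0, -0.09, 60, 0, 0, 0, 0, 0, -0.11, 60, 0, 0, 0, 0, 0, -0.118, 60, 0, 0, 0, 0, 0, -0.123, 60, 0, 0, 0, 0, 0, -0.125, 60, 0, 0, 0, 0, 0, -0.125, 60, 0, 0, 0, 0, 0, -0.125, 60], force=50)

```text
clock: 2.15
position: [0.4181, 0.2533, 0.0267]
ee_rot: [0.248, 3.13, 0.002]
force: [-0.6, -0.3, 0.5]
width: 0.654
gripper_force: 0.0
```

Request:
arm_command(deltas=[0, 0, 0, 0, 0, -0.0025, 60, 0, 0, 0, 0, 0, -0.0025, 60, 0, 0, 0, 0, 0, -0.0025, 10, 0, 0, 0, 0, 0, -0.0025, 10, 0, 0, 0, 0, 0, -0.0025, 10, 0, 0, 0, 0, 0, -0.0025, 10, 0, 0, 0, 0, 0, -0.0025, 10, 0, 0, 0, 0, 0, -0.0025, 10, 0, 0, 0, 0, 0, -0.0025, 10], force=50)

```text
clock: 3.05
position: [0.4175, 0.2528, 0.0232]
ee_rot: [0.248, 3.132, -0.0]
force: [0.9, -0.4, 0.5]
width: 0.253
gripper_force: 50.0
```

```bash
python3 - <<'E'
from h import *
s=sensors.observe(); p=s["position"]; A=R.from_rotvec(s["ee_rot"]); print(s["clock"],p,A.as_matrix()[:,1],s["width"],s["gripper_force"],s["force"])
E
```

```text
3.05 [0.41751881 0.25282094 0.02322457] [ 1.57441135e-01  9.87528374e-01 -2.15174389e-05] 0.2533491765259661 49.96306300163269 [ 0.9241297  -0.37206541  0.48056968]
```

```bash
cat >> h.py <<'E'
O=np.array([.640,.0075,0]); YAW=9.5; YL=.003; SF=-.0515
def tcp(toe_s,pitch,gap,gx=-.049,off=.0202):
    "TCP pose for bar with toe at toe_s under the lip (m), pitch deg down, underside gap above ridge"
    th=np.radians(pitch); t=np.array([np.cos(th),0,-np.sin(th)]); n=np.array([np.sin(th),0,np.cos(th)])
    foot=np.array([SF,YL,.021])+n*(.010+gap)         # underside point over ridge
    k=(toe_s-foot[0]-n[0]*.003)/t[0]                 # along bar to toe
    q=foot+t*(k-.1+gx)+n*off
    Z=R.from_euler("z",YAW,degrees=True)
    A=Z*R.from_euler("y",pitch,degrees=True)         # bar orientation
    return O+Z.apply(q),A,(foot+t*k)[2]
B2T=R.from_matrix(np.diag([-1,1,-1.]))               # tool in bar
def delta(pose,s=None):
    s=s or sensors.observe(); p,A=pose[:2]
    return np.round(np.r_[((A*B2T)*R.from_rotvec(s["ee_rot"]).inv()).as_rotvec()/(np.pi/2),p-s["position"]],4)
E
python3 - <<'E'
from h import *
for a in[(-.085,24,.001),(-.025,24,.001),(.015,24,.001),(.015,20,0)]:
    P=tcp(*a);print(a,P[0].round(4),P[2].round(4),delta(P))
E
```

```text
(-0.085, 24, 0.001) [ 0.4283 -0.0249  0.1276] 0.0485 [-0.001   0.2678  0.2032  0.0108 -0.2777  0.1043]
(-0.025, 24, 0.001) [ 0.4875 -0.015   0.1008] 0.0218 [-0.001   0.2678  0.2032  0.07   -0.2678  0.0776]
(0.015, 24, 0.001) [ 0.5269 -0.0084  0.083 ] 0.004 [-0.001   0.2678  0.2032  0.1094 -0.2612  0.0598]
(0.015, 20, 0) [ 0.522  -0.0092  0.0778] 0.0078 [-0.0008  0.2232  0.2041  0.1045 -0.262   0.0545]
```

Request:
arm_command(deltas=[0, 0, 0, 0, 0, 0.03, 10, 0, 0, 0, 0, 0, 0.07, 10, 0, 0, 0, 0, 0, 0.11, 10, 0, 0.05, 0.05, 0, -0.03, 0.12, 10, 0, 0.1, 0.1, 0, -0.06, 0.12, 10, 0, 0.15, 0.13, 0, -0.1, 0.12, 10, 0, 0.2, 0.17, 0, -0.14, 0.12, 10, -0.001, 0.268, 0.203, 0.005, -0.18, 0.12, 10, -0.001, 0.268, 0.203, 0.01, -0.22, 0.12, 10, -0.001, 0.268, 0.203, 0.011, -0.26, 0.115, 10, -0.001, 0.268, 0.203, 0.011, -0.278, 0.11, 10, -0.001, 0.268, 0.203, 0.011, -0.278, 0.104, 10, -0.001, 0.268, 0.203, 0.011, -0.278, 0.104, 10, -0.001, 0.268, 0.203, 0.011, -0.278, 0.104, 10])

```text
clock: 4.45
position: [0.4284, -0.0236, 0.1271]
ee_rot: [0.228, -2.714, 0.047]
force: [0.5, 0.4, -1.9]
width: 0.255
gripper_force: 50.0
```

```bash
python3 - <<'E'
from h import *
s=sensors.observe(); P=tcp(-.085,24,.001); print(s["clock"],s["position"],delta(P,s),s["width"])
T=cv2.resize(optics.get_image("top")[90:230,210:400],None,fx=4,fy=4,interpolation=cv2.INTER_CUBIC)
im=optics.get_image("side"); S=cv2.resize(im[150:290,250:450],None,fx=4,fy=4,interpolation=cv2.INTER_CUBIC)
cv2.imwrite("pics/t2.png",T);cv2.imwrite("pics/s2.png",S)
E
```

```text
4.45 [ 0.42841137 -0.02361539  0.12711621] [-0.0006 -0.0005 -0.001  -0.0001 -0.0013  0.0004] 0.25460632937167893
```

View pics/s2.png

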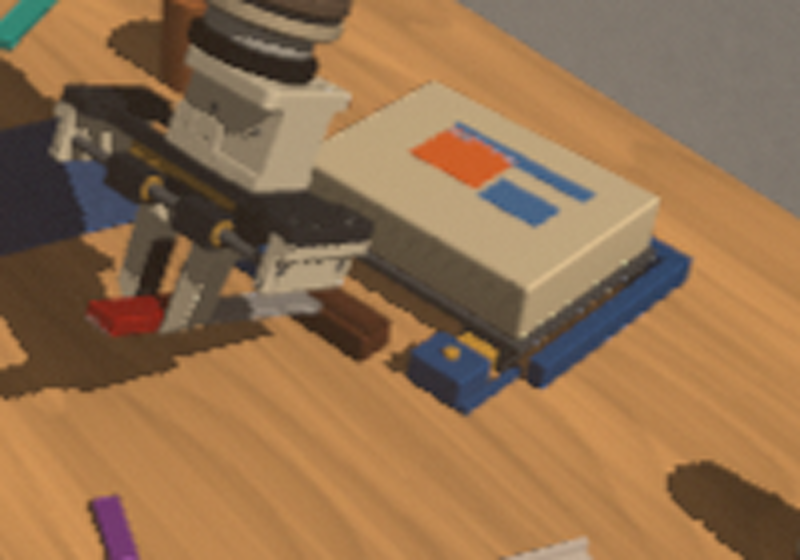

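View pics/t2.png

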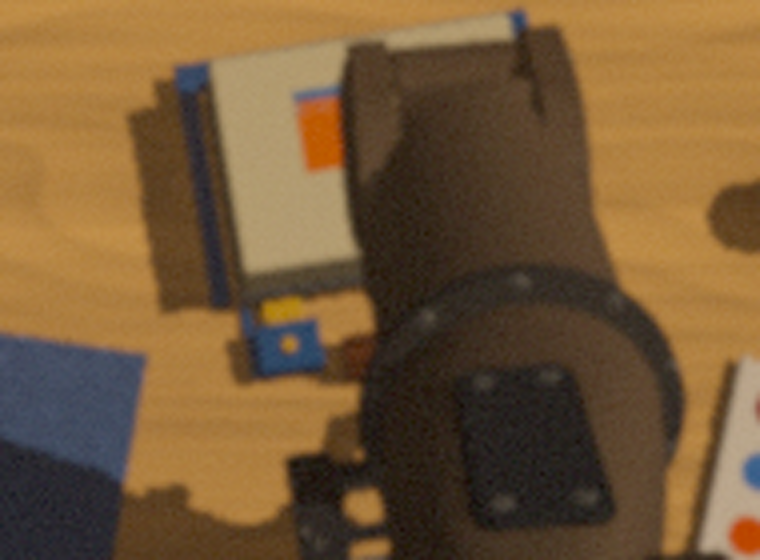

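The side view shows the bar gripped and sloping. Its handle rear is at about (90,305), its blade runs to about (320,300), the block is at (345,320), and the right housing dot is at (451,352). In the top view the arm covers the bar, so I check the side projections instead.

```bash
python3 - <<'E'
from h import *
c=optics.calibration("side"); s=sensors.observe()
A=R.from_rotvec(s["ee_rot"])*B2T.inv(); p=s["position"]
Z=R.from_euler("z",YAW,degrees=True)
bar=lambda x,y,z: p+A.apply([x+.049,y,z-.0202])
pts={"rear top L":bar(-.1,.012,.012),"rear top R":bar(-.1,-.012,.012),"toe L":bar(.1,.011,.006),"toe R":bar(.1,-.011,.006),"toeRb":bar(.1,-.011,0),"joint R":bar(-.025,-.012,.012),
"ful ridge Rend":O+Z.apply([SF,-.028,.031]),"dotR":O+Z.apply([-.035,-.078,.026]),"trayRfront":O+Z.apply([0,-.106,.02])}
for k,v in pts.items():
    u=cv2.projectPoints(v[None],c["rvec"],c["tvec"],c["camera_matrix"],None)[0].ravel(); print(k,((u-[250,150]+.5)*4-.5).round())
f=lambda L,z: np.round(w("side",(np.array(L)+.5)/4-.5+[250,150],z)*1000,1)
print(f([(451,352)],.026), f([(364,355),(388,348)],0))
E
```

```text
rear top L [ 90. 298.]
rear top R [119. 318.]
toe L [300. 283.]
toe R [324. 299.]
toeRb [321. 307.]
joint R [205. 307.]
ful ridge Rend [378. 321.]
dotR [452. 353.]
trayRfront [518. 357.]
[[618.3 -74.2  26. ]] [[588.9 -24.5   0. ]
 [607.2 -27.7   0. ]]
```

The projections match within about 1 mm, so I insert along the bar's axis.

```bash
python3 - <<'E'
from h import *
for a in[(-.085,25,.002),(-.025,25,.002),(-.005,25,.002),(.016,25,.002),(.016,20,.0005)]:
    P=tcp(*a);print(a,P[2].round(4),delta(P))
E
```

```text
(-0.085, 25, 0.002) 0.0505 [-0.0023  0.0109 -0.0013  0.001  -0.0009  0.0043]
(-0.025, 25, 0.002) 0.0225 [-0.0023  0.0109 -0.0013  0.0602  0.009  -0.0236]
(-0.005, 25, 0.002) 0.0131 [-0.0023  0.0109 -0.0013  0.0799  0.0123 -0.033 ]
(0.016, 25, 0.002) 0.0034 [-0.0023  0.0109 -0.0013  0.1006  0.0158 -0.0427]
(0.016, 20, 0.0005) 0.008 [ 0.0069 -0.0439 -0.0013  0.0943  0.0147 -0.0495]
```

Request:
arm_command(deltas=[0, 0, 0, 0.02, 0.002, -0.0075, 10, 0, 0, 0, 0.04, 0.005, -0.017, 10, 0, 0, 0, 0.059, 0.0087, -0.0255, 10, 0, 0, 0, 0.07, 0.0105, -0.0305, 10, 0, 0, 0, 0.08, 0.0122, -0.035, 10, 0, 0, 0, 0.09, 0.014, -0.0395, 10, 0, 0, 0, 0.099, 0.0153, -0.043, 10, 0, 0, 0, 0.099, 0.0153, -0.043, 10, 0, 0, 0, 0.099, 0.0153, -0.043, 10])

```text
clock: 5.45
position: [0.5274, -0.0099, 0.0843]
ee_rot: [0.225, -2.714, 0.048]
force: [-0.5, -0.3, -1.9]
width: 0.254
gripper_force: 50.0
```

```bash
python3 - <<'E'
from h import *
s=sensors.observe(); print(s["clock"],s["force"],s["ft_torque"],s["width"])
for a in[(.015,24,.002),(.0155,22,.001),(.016,20,0)]: print(delta(tcp(*a)))
im=optics.get_image("side"); cv2.imwrite("pics/s3.png",cv2.resize(im[170:270,280:410],None,fx=6,fy=6,interpolation=cv2.INTER_CUBIC))
E
```

```text
5.45 [-0.50614148 -0.30409378 -1.85188034] [ 0.20788064 -0.55915824 -0.01390844] 0.2542521774580884
[ 0.0001 -0.0003  0.0002 -0.0004  0.0016 -0.0001]
[ 0.0037 -0.0222  0.0002 -0.0025  0.0012 -0.0035]
[ 0.0074 -0.0442  0.0002 -0.0044  0.0009 -0.0069]
```

View pics/s3.png

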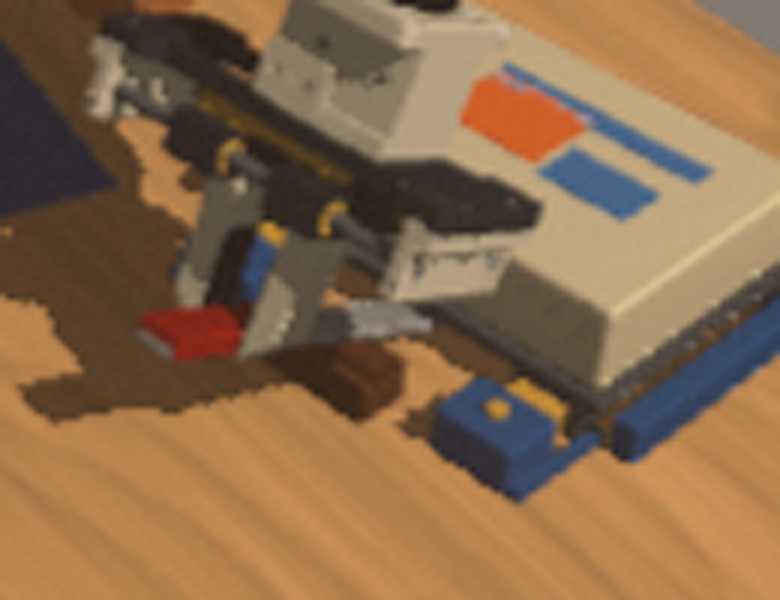

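The side view shows the bar over the block with its blade end at about (433,322), by the tray edge, and the forces are quiet. I'll check that against the projected toe and lip.

```bash
python3 - <<'E'
from h import *
c=optics.calibration("side"); s=sensors.observe()
A=R.from_rotvec(s["ee_rot"])*B2T.inv(); p=s["position"]; Z=R.from_euler("z",YAW,degrees=True)
bar=lambda x,y,z: p+A.apply([x+.049,y,z-.0202])
print(Z.inv().apply(bar(.1,0,.003)-O))
for k,v in {"toeR":bar(.1,-.011,.006),"toeL":bar(.1,.011,.006),"barR 85":bar(.085,-.011,.006),"lip@barR":O+Z.apply([0,-.008,.02]),"rearR":bar(-.1,-.012,.012)}.items():
    u=cv2.projectPoints(v[None],c["rvec"],c["tvec"],c["camera_matrix"],None)[0].ravel(); print(k,((u-[280,170]+.5)*6-.5).round())
E
```

```text
[0.01494249 0.00125187 0.00798317]
toeR [450. 312.]
toeL [414. 290.]
barR 85 [432. 315.]
lip@barR [426. 310.]
rearR [186. 335.]
```

Request:
arm_command(deltas=[0.002, -0.011, 0, -0.001, 0.001, -0.002, 10, 0.004, -0.022, 0, -0.0025, 0.001, -0.0035, 10, 0.006, -0.033, 0, -0.0035, 0.001, -0.0052, 10, 0.0074, -0.044, 0, -0.0044, 0.001, -0.0069, 10, 0.0074, -0.044, 0, -0.0044, 0.001, -0.0069, 10, 0.0074, -0.044, 0, -0.0044, 0.001, -0.0069, 10])

```text
clock: 6.1
position: [0.5233, -0.0091, 0.0781]
ee_rot: [0.231, -2.786, 0.041]
force: [0.5, -1.3, 6.0]
width: 0.257
gripper_force: 50.0
```

Request:
arm_command(deltas=[0, 0, 0, 0, 0, 0.0005, 40, 0, 0, 0, 0, 0, 0.0005, 40, 0, 0, 0, 0, 0, 0.0005, 40, 0, 0, 0, 0, 0, 0.0005, 40, 0, 0, 0, 0, 0, 0.0005, 40, 0, 0, 0, 0, 0, 0.0005, 40, 0, 0, 0, 0, 0, 0.0005, 40, 0, 0, 0, 0, 0, 0.0005, 40])

```text
clock: 6.9
position: [0.5231, -0.0089, 0.0778]
ee_rot: [0.231, -2.784, 0.041]
force: [-0.0, 0.3, -0.2]
width: 0.433
gripper_force: 0.0
```

```bash
python3 - <<'E'
from h import *
s=sensors.observe(); print(s["clock"],s["position"],s["force"],s["width"])
c=optics.calibration("side"); im=optics.get_image("side"); cv2.imwrite("pics/s4.png",cv2.resize(im[170:270,280:410],None,fx=6,fy=6,interpolation=cv2.INTER_CUBIC))
P,A,_=tcp(.015,19,0); A0=A; bar=lambda x,y,z: P+A0.apply([x+.049,y,z-.0202])
for k,v in {"toeR":bar(.1,-.011,.006),"rearR":bar(-.1,-.012,.012),"rearL":bar(-.1,.012,.012),"hR":bar(-.025,-.012,.012)}.items():
    u=cv2.projectPoints(v[None],c["rvec"],c["tvec"],c["camera_matrix"],None)[0].ravel(); print(k,((u-[280,170]+.5)*6-.5).round())
E
```

```text
6.9 [ 0.52312042 -0.00886242  0.07782157] [-0.04842517  0.27966846 -0.24384213] 0.43336668645551624
toeR [448. 304.]
rearR [170. 364.]
rearL [128. 336.]
hR [285. 336.]
```

View pics/s4.png

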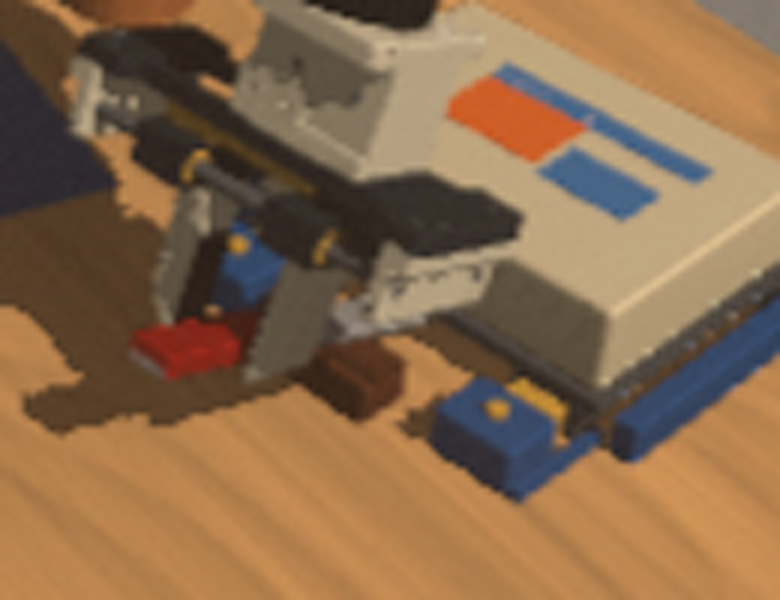

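The bar has settled at the predicted place: its handle rear is at (167,368) against (170,364) predicted. I'll regrip and plan the lever arc.

Request:
arm_command(deltas=[0, 0, 0, 0, 0, -0.001, 40, 0, 0, 0, 0, 0, -0.001, 10, 0, 0, 0, 0, 0, -0.001, 10, 0, 0, 0, 0, 0, -0.001, 10, 0, 0, 0, 0, 0, -0.001, 10, 0, 0, 0, 0, 0, -0.001, 10, 0, 0, 0, 0, 0, -0.001, 10], force=40)

```text
clock: 7.65
position: [0.5232, -0.009, 0.0768]
ee_rot: [0.231, -2.784, 0.041]
force: [0.4, -0.2, 0.1]
width: 0.257
gripper_force: 40.0
```

```bash
python3 - <<'E'
from h import *
s=sensors.observe(); print(s["clock"],s["position"],s["force"],s["width"],s["gripper_force"])
a=tcp(.016,19.5,0); 
for th in (15,10,5,2,0,-3,-5,-7):
    b=tcp(.016+.0005*(19.5-th)/5,th,0); print(th,((b[1]*a[1].inv()).as_rotvec()/(np.pi/2)).round(4),(b[0]-a[0]).round(4))
E
```

```text
7.65 [ 0.52316124 -0.00896882  0.07683569] [ 0.36203422 -0.23942784  0.09184518] 0.2566151985839754 39.983214139938354
15 [ 0.0083 -0.0493 -0.    ] [-0.0043 -0.0007 -0.0054]
10 [ 0.0174 -0.1041 -0.    ] [-0.008  -0.0013 -0.0119]
5 [ 0.0266 -0.1589  0.    ] [-0.0106 -0.0018 -0.0187]
2 [ 0.0321 -0.1918 -0.    ] [-0.0117 -0.002  -0.0229]
0 [ 0.0358 -0.2137 -0.    ] [-0.0122 -0.002  -0.0256]
-3 [ 0.0413 -0.2466 -0.    ] [-0.0126 -0.0021 -0.0298]
-5 [ 0.0449 -0.2685  0.    ] [-0.0126 -0.0021 -0.0325]
-7 [ 0.0486 -0.2904  0.    ] [-0.0125 -0.0021 -0.0352]
```

Request:
arm_command(deltas=[0.003, -0.016, 0, -0.0014, -0.0002, -0.0018, 10, 0.0055, -0.033, 0, -0.0029, -0.0005, -0.0036, 10, 0.0083, -0.049, 0, -0.0043, -0.0007, -0.0054, 10, 0.0113, -0.067, 0, -0.0055, -0.0009, -0.0075, 10, 0.0144, -0.085, 0, -0.0068, -0.0011, -0.0097, 10, 0.0174, -0.104, 0, -0.008, -0.0013, -0.0119, 10, 0.0204, -0.122, 0, -0.0089, -0.0015, -0.0142, 10, 0.0235, -0.14, 0, -0.0098, -0.0016, -0.0165, 10, 0.0266, -0.159, 0, -0.0106, -0.0018, -0.0187, 10, 0.0294, -0.175, 0, -0.0112, -0.0019, -0.0208, 10, 0.0321, -0.192, 0, -0.0117, -0.002, -0.0229, 10, 0.0321, -0.192, 0, -0.0117, -0.002, -0.0229, 10])

```text
clock: 8.85
position: [0.5135, -0.0107, 0.0554]
ee_rot: [0.256, -3.094, 0.005]
force: [3.4, 0.3, 9.8]
width: 0.251
gripper_force: 40.0
```

```bash
python3 - <<'E'
from h import *
s=sensors.observe(); A=R.from_rotvec(s["ee_rot"])*B2T.inv()
print(s["clock"],s["position"],s["force"],s["ft_torque"],A.as_euler("ZYX",degrees=True),s["width"],s["gripper_force"])
E
```

```text
8.85 [ 0.51346786 -0.01067773  0.05542312] [3.44726376 0.31612394 9.84611545] [ 0.00357024 -0.2264909  -0.08619628] [ 9.46761990e+00  2.14855984e+00 -4.44355499e-03] 0.25098807434457027 40.00009596347809
```

Request:
arm_command(deltas=[0.0025, -0.015, 0, -0.0004, 0, -0.0018, 10, 0.005, -0.029, 0, -0.0007, 0, -0.0037, 10, 0.0074, -0.044, 0, -0.0009, -0.0001, -0.0055, 10, 0.0098, -0.059, 0, -0.0009, -0.0001, -0.0073, 10, 0.0122, -0.073, 0, -0.0009, -0.0001, -0.0093, 10, 0.0147, -0.088, 0, -0.0009, -0.0001, -0.0112, 10, 0.0147, -0.088, 0, -0.0009, -0.0001, -0.0112, 10])

```text
clock: 9.55
position: [0.511, -0.0112, 0.0441]
ee_rot: [-0.251, 3.032, 0.012]
force: [-3.5, -1.8, 18.8]
width: 0.26
gripper_force: 40.0
```

```bash
python3 - <<'E'
from h import *
s=sensors.observe(); A=R.from_rotvec(s["ee_rot"])*B2T.inv()
print(s["clock"],s["position"],s["force"],s["ft_torque"],A.as_euler("ZYX",degrees=True),s["gripper_force"])
im=optics.get_image("side"); cv2.imwrite("pics/s5.png",cv2.resize(im[170:270,280:410],None,fx=6,fy=6,interpolation=cv2.INTER_CUBIC))
E
```

```text
9.55 [ 0.51101953 -0.01119867  0.0440555 ] [-3.46797083 -1.78987158 18.84042778] [-0.23973694  0.90292795 -0.09437199] [ 9.45318390e+00 -5.71330113e+00 -2.46039898e-03] 39.991546869277954
```

View pics/s5.png

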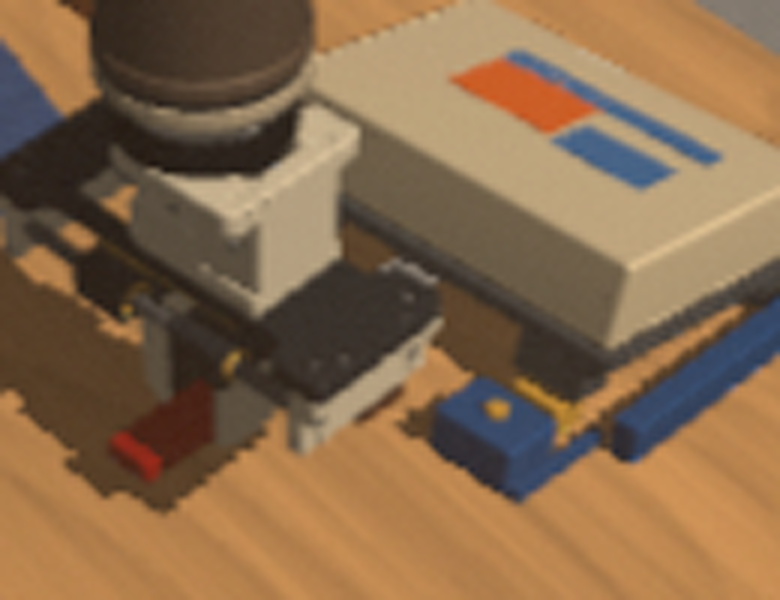

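The front of the stone is up and its slab corner is at about (630,265). The right brass prop shows at (545,400), but I can't tell whether it's in, so I'll compare numerically.

```bash
cat >> h.py <<'E'
def proj(P,n="side"):
    c=optics.calibration(n); return cv2.projectPoints(np.atleast_2d(P).astype(float),c["rvec"],c["tvec"],c["camera_matrix"],None)[0].reshape(-1,2)
Zs=R.from_euler("z",YAW,degrees=True)
def stone(p,a): # stone point tilted by a about rear foot (160,0)
    q=np.array(p,float)-[.16,0,0]; return O+Zs.apply(R.from_rotvec([0,a,0]).apply(q)+[.16,0,0])
def brass(im):
    h=cv2.cvtColor(im,cv2.COLOR_BGR2HSV); m=cv2.inRange(h,(18,150,90),(32,255,255)); k=m*0; k[200:260,340:390]=m[200:260,340:390]; return k
E
python3 - <<'E'
from h import *
z=lambda u:((np.array(u)-[280,170]+.5)*6-.5).round()
for a in(0,.09,.11,.13,.15,.17): print(a,z(proj([stone([.003,-.1,.074],a),stone([0,-.106,.02],a),stone([0,-.096,0],a),stone([0,-.06,0],a)])).tolist())
for n in("s4","s5"):
    im=cv2.imread(f"pics/{n}.png"); h=cv2.cvtColor(im,cv2.COLOR_BGR2HSV); k=cv2.inRange(h,(18,150,90),(32,255,255))[360:470,420:620]
    p=np.argwhere(k)[:,::-1]+[420,360]; p=p[p[:,0]>515]
    print(n,len(p),p.min(0),p.max(0))
print("prop top corners x", {x:z(proj([O+Zs.apply([x,y,.018]) for y in(-.065,-.091)])).tolist() for x in(-.018,-.004,0,.014)})
E
```

```text
0 [[610.0, 311.0], [598.0, 416.0], [573.0, 439.0], [509.0, 399.0]]
0.09 [[626.0, 278.0], [606.0, 389.0], [579.0, 414.0], [514.0, 374.0]]
0.11 [[629.0, 271.0], [608.0, 383.0], [580.0, 408.0], [516.0, 368.0]]
0.13 [[633.0, 264.0], [611.0, 376.0], [582.0, 402.0], [517.0, 362.0]]
0.15 [[637.0, 257.0], [613.0, 370.0], [583.0, 396.0], [519.0, 356.0]]
0.17 [[641.0, 249.0], [615.0, 364.0], [585.0, 390.0], [521.0, 351.0]]
s4 972 [516 378] [567 432]
s5 1263 [516 378] [578 434]
prop top corners x {-0.018: [[498.0, 391.0], [544.0, 421.0]], -0.004: [[518.0, 378.0], [564.0, 407.0]], 0: [[523.0, 374.0], [570.0, 403.0]], 0.014: [[543.0, 360.0], [589.0, 389.0]]}
```

Request:
arm_command(deltas=[0.0014, -0.009, 0, 0, 0, -0.001, 10, 0.0028, -0.017, 0, 0, 0, -0.002, 10, 0.0028, -0.017, 0, 0, 0, -0.002, 10, 0.0028, -0.017, 0, 0, 0, -0.002, 10])

```text
clock: 10.0
position: [0.5108, -0.0112, 0.042]
ee_rot: [-0.249, 3.007, 0.016]
force: [-6.2, -1.4, 18.6]
width: 0.257
gripper_force: 40.0
```

```bash
python3 - <<'E'
from h import *
s=sensors.observe(); print(s["clock"],s["position"],s["force"])
a=optics.get_image("side"); t=optics.get_image("top"); cv2.imwrite("pics/side6.png",a); cv2.imwrite("pics/top6.png",t)
A=cv2.resize(a[195:255,345:395],None,fx=9,fy=9,interpolation=cv2.INTER_CUBIC)
T=cv2.resize(t[140:190,265:310],None,fx=7,fy=10.8,interpolation=cv2.INTER_CUBIC)[:540]
cv2.imwrite("pics/v6.png",np.hstack([A,T]))
E
```

```text
10.0 [ 0.51075832 -0.01119503  0.04197626] [-6.23796795 -1.38582916 18.62958746]
```

View pics/v6.png

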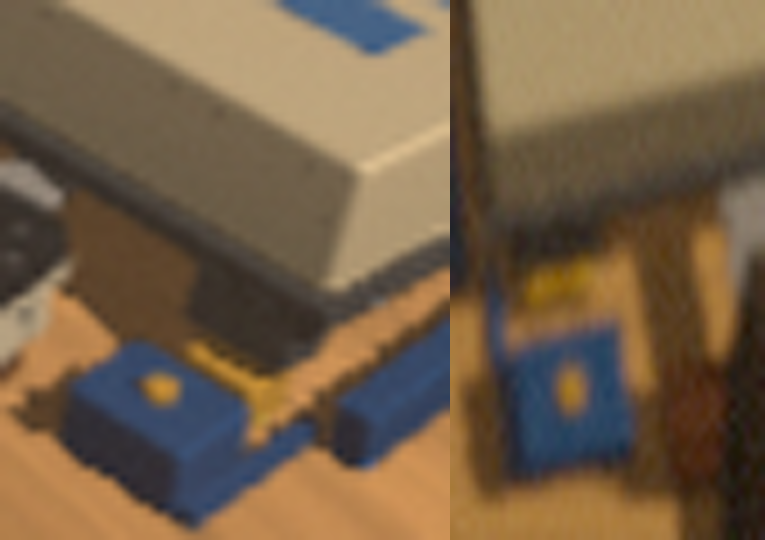

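Both brass props stand clear of their housings under the feet. On the left there is a gap between housing and brass, and on the right the side face is visible. Now I ease the stone down by reversing the arc slowly.

Request:
arm_command(deltas=[-0.0013, 0.0076, 0, 0, 0, 0.001, 10, -0.0026, 0.0152, 0, 0, 0, 0.0019, 10, -0.0038, 0.0228, 0, 0, 0, 0.0028, 10, -0.0051, 0.0304, 0, 0, 0, 0.0038, 10, -0.0063, 0.038, 0, 0.0001, 0, 0.0047, 10, -0.0076, 0.0455, 0, 0.0001, 0, 0.0057, 10, -0.0089, 0.053, 0, 0.0001, 0, 0.0066, 10, -0.0102, 0.061, 0, 0.0002, 0, 0.0076, 10, -0.0114, 0.0685, 0, 0.0003, 0.0001, 0.0086, 10, -0.0127, 0.076, 0, 0.0004, 0.0001, 0.0095, 10, -0.014, 0.0835, 0, 0.0005, 0.0001, 0.0104, 10, -0.0152, 0.091, 0, 0.0006, 0.0001, 0.0114, 10, -0.0165, 0.0986, 0, 0.0008, 0.0001, 0.0123, 10, -0.0165, 0.0986, 0, 0.0008, 0.0001, 0.0123, 10])

```text
clock: 11.5
position: [0.5116, -0.0107, 0.0531]
ee_rot: [0.257, -3.098, 0.004]
force: [3.2, 0.8, 1.6]
width: 0.252
gripper_force: 40.0
```

```bash
python3 - <<'E'
from h import *
s=sensors.observe(); A=R.from_rotvec(s["ee_rot"])*B2T.inv()
print(s["clock"],s["position"],s["force"],s["ft_torque"],A.as_euler("ZYX",degrees=True))
im=optics.get_image("side"); cv2.imwrite("pics/side7.png",im)
# slab silhouette: estimate tilt by matching the slab's top-front-right corner: correlate with side6 patch
p=cv2.imread("pics/side6.png"); x,y=384,214
r=cv2.matchTemplate(cv2.resize(im[185:245,355:415],None,fx=8,fy=8,interpolation=cv2.INTER_CUBIC),cv2.resize(p[y-10:y+10,x-10:x+10],None,fx=8,fy=8,interpolation=cv2.INTER_CUBIC),cv2.TM_CCOEFF_NORMED)
_,v,_,l=cv2.minMaxLoc(r); print(v,(np.array(l)/8+[355,185])-[x-10,y-10])
for a in(0,.09,.11,.13,.15): print(a,proj(stone([.003,-.1,.074],a)).round(1))
E
```

```text
11.5 [ 0.51164838 -0.01071206  0.0531283 ] [3.21134538 0.81523084 1.63092589] [ 0.11980146 -0.75633637 -0.04830372] [9.50020729e+00 1.91583171e+00 2.46028535e-03]
0.9968501329421997 [-1.    1.75]
0 [[381.3 221.4]]
0.09 [[383.9 216. ]]
0.11 [[384.5 214.8]]
0.13 [[385.1 213.6]]
0.15 [[385.7 212.4]]
```

The tilt change (about 0.14 to 0.11) and the load drop show the stone standing on the props. Next I pitch the toe clear and draw the bar out.

Request:
arm_command(deltas=[-0.003, 0.018, 0, 0.0004, 0.0001, 0.0025, 10, -0.006, 0.036, 0, 0.0008, 0.0002, 0.0047, 10, -0.0092, 0.055, 0, 0.0013, 0.0003, 0.007, 10, -0.0092, 0.055, 0, -0.0086, -0.0013, 0.0083, 10, -0.0092, 0.055, 0, -0.0185, -0.003, 0.0096, 10, -0.0092, 0.055, 0, -0.0383, -0.0063, 0.0121, 10, -0.0092, 0.055, 0, -0.06, -0.01, 0.03, 10, -0.0092, 0.055, 0, -0.08, -0.013, 0.06, 10, -0.0092, 0.055, 0, -0.1, -0.016, 0.1, 10, -0.0092, 0.055, 0, -0.1, -0.016, 0.1, 10, -0.0092, 0.055, 0, -0.1, -0.016, 0.1, 10])

```text
clock: 12.65
position: [0.4099, -0.027, 0.1531]
ee_rot: [0.249, -3.011, 0.015]
force: [0.6, -0.2, -2.4]
width: 0.258
gripper_force: 40.0
```

```bash
python3 - <<'E'
from h import *
s=sensors.observe(); A=R.from_rotvec(s["ee_rot"])*B2T.inv()
print(s["clock"],s["position"],s["force"],s["width"])
c=np.array([.4755,.2697]); Z=R.from_euler("z",-8.7,degrees=True)
g=np.r_[c,0]+Z.apply([-.049,0,0])
for z in(.10,.0235+.003): print(delta((np.r_[g[:2],z],Z),s))
im=optics.get_image("side"); cv2.imwrite("pics/side8.png",im)
p=cv2.imread("pics/side6.png"); x,y=384,214
r=cv2.matchTemplate(cv2.resize(im[185:245,355:415],None,fx=8,fy=8,interpolation=cv2.INTER_CUBIC),cv2.resize(p[y-10:y+10,x-10:x+10],None,fx=8,fy=8,interpolation=cv2.INTER_CUBIC),cv2.TM_CCOEFF_NORMED)
_,v,_,l=cv2.minMaxLoc(r); print(v,(np.array(l)/8+[355,185])-[x-10,y-10])
# measured bar pitch from side: red handle pixels
h=cv2.cvtColor(im,cv2.COLOR_BGR2HSV); m=(((h[...,0]<8)|(h[...,0]>174))&(h[...,1]>150)&(h[...,2]>50)).astype(np.uint8)
n,L,st,ce=cv2.connectedComponentsWithStats(m); print([(st[i].tolist(),ce[i].round()) for i in range(1,n) if st[i,4]>40])
bar=lambda x,y,z: s["position"]+A.apply([x+.049,y,z-.0202])
print(proj([bar(-.1,.012,.012),bar(-.1,-.012,.012),bar(-.1,-.012,0),bar(.1,-.011,0),bar(.1,-.011,.006)]).round())
E
```

```text
12.65 [ 0.40985461 -0.02704319  0.15313553] [ 0.56695511 -0.19219616 -2.35500131] 0.2578903404528858
[ 0.0004 -0.0771 -0.2017  0.0172  0.3042 -0.0531]
[ 0.0004 -0.0771 -0.2017  0.0172  0.3042 -0.1266]
0.9966487288475037 [-1.    1.75]
[([178, 96, 48, 16, 249], array([203., 104.])), ([138, 213, 20, 11, 99], array([148., 218.])), ([266, 217, 20, 16, 166], array([276., 225.])), ([386, 295, 11, 8, 69], array([391., 298.]))]
[[265. 224.]
 [272. 230.]
 [272. 234.]
 [332. 206.]
 [332. 204.]]
```

Request:
arm_command(deltas=[0, -0.03, -0.05, 0, 0.04, 0, 10, 0, -0.05, -0.1, 0.005, 0.085, 0, 10, 0, -0.077, -0.15, 0.01, 0.13, 0, 10, 0, -0.077, -0.202, 0.012, 0.175, 0, 10, 0, -0.077, -0.202, 0.015, 0.22, 0, 10, 0, -0.077, -0.202, 0.017, 0.265, -0.02, 10, 0, -0.077, -0.202, 0.017, 0.304, -0.05, 10, 0, -0.077, -0.202, 0.017, 0.304, -0.085, 10, 0, -0.077, -0.202, 0.017, 0.304, -0.105, 10, 0, -0.077, -0.202, 0.017, 0.304, -0.117, 10, 0, -0.077, -0.202, 0.017, 0.304, -0.122, 10, 0, -0.077, -0.202, 0.017, 0.304, -0.124, 10, 0, -0.077, -0.202, 0.017, 0.304, -0.124, 10, 0, -0.077, -0.202, 0.017, 0.304, -0.124, 10])

```text
clock: 14.1
position: [0.4289, 0.2774, 0.0299]
ee_rot: [0.239, 3.132, 0.001]
force: [0.2, -1.1, -1.7]
width: 0.258
gripper_force: 40.0
```

Position is as planned. I lower in small steps until it touches.

Request:
arm_command(deltas=[0, 0, 0, 0, 0, -0.001, 10, 0, 0, 0, 0, 0, -0.002, 10, 0, 0, 0, 0, 0, -0.003, 10, 0, 0, 0, 0, 0, -0.004, 10, 0, 0, 0, 0, 0, -0.004, 10])

```text
clock: 14.6
position: [0.4284, 0.2772, 0.025]
ee_rot: [-0.239, -3.132, 0.001]
force: [0.5, 1.0, -0.5]
width: 0.256
gripper_force: 40.0
```

Request:
arm_command(deltas=[0, 0, 0, 0, 0, -0.001, 10, 0, 0, 0, 0, 0, -0.001, 10, 0, 0, 0, 0, 0, -0.001, 45, 0, 0, 0, 0, 0, -0.001, 45, 0, 0, 0, 0, 0, -0.001, 45, 0, 0, 0, 0, 0, -0.001, 45, 0, 0, 0, 0, 0, -0.001, 45, 0, 0, 0, 0, 0, 0.03, 45, 0, 0, 0, 0, 0, 0.08, 45, 0, 0, 0, 0, 0, 0.13, 45, 0, 0, 0, -0.05, 0.04, 0.17, 45, 0, 0, 0, -0.1, 0.08, 0.2, 45, 0, 0, 0, -0.1, 0.13, 0.2, 45, 0, 0, 0, -0.1, 0.18, 0.2, 45, 0, 0, 0, -0.1, 0.23, 0.2, 45, 0, 0, 0, -0.1, 0.28, 0.2, 45, 0, 0, 0, -0.1, 0.28, 0.2, 45, 0, 0, 0, -0.1, 0.28, 0.2, 45])

```text
clock: 16.4
position: [0.3259, 0.5617, 0.2241]
ee_rot: [-0.231, -3.131, -0.001]
force: [-0.5, 0.1, 0.4]
width: 0.492
gripper_force: 0.0
```

```bash
python3 - <<'E'
from h import *
s=sensors.observe(); print(s["clock"],s["position"],s["force"],s["width"])
t=optics.get_image("top"); a=optics.get_image("side"); cv2.imwrite("pics/topf.png",t)
h=cv2.cvtColor(t,cv2.COLOR_BGR2HSV); M=np.float64
def comp(m,x0,x1,y0,y1,z):
    k=np.zeros(m.shape,np.uint8);k[y0:y1,x0:x1]=m[y0:y1,x0:x1]; n,L,st,ce=cv2.connectedComponentsWithStats(k); i=1+np.argmax(st[1:,4])
    P=w("top",np.argwhere(L==i)[:,::-1],z)[:,:2]*1000; return cv2.minAreaRect(P.astype(np.float32)),st[i].tolist()
print("handle",comp((h[...,0]<8)&(h[...,1]>150)&(h[...,2]>60),175,245,170,275,.012))
print("blade",comp((h[...,1]<90)&(h[...,2]>70),180,240,172,268,.009))
x,y=384,214; p=cv2.imread("pics/side6.png")
r=cv2.matchTemplate(cv2.resize(a[185:245,355:415],None,fx=8,fy=8,interpolation=cv2.INTER_CUBIC),cv2.resize(p[y-10:y+10,x-10:x+10],None,fx=8,fy=8,interpolation=cv2.INTER_CUBIC),cv2.TM_CCOEFF_NORMED)
_,v,_,l=cv2.minMaxLoc(r); print(v,(np.array(l)/8+[355,185])-[x-10,y-10])
t0=cv2.imread("pics/top0.png"); d=cv2.absdiff(t,t0).max(2)
for n,(x0,x1,y0,y1) in dict(mug=(170,210,110,155),ink=(418,455,112,152),pal=(383,440,178,244)).items(): print(n,(d[y0:y1,x0:x1]>40).sum())
E
```

```text
16.4 [0.32586288 0.56171318 0.22414128] [-0.48735098  0.1104788   0.38081005] 0.4915739543956245
handle (((415.0335693359375, 280.9733581542969), (24.32025718688965, 73.8882064819336), 80.67395782470703), [200, 228, 13, 28, 235])
blade (((474.7196350097656, 269.3426513671875), (148.25730895996094, 257.0219421386719), 81.41222381591797), [180, 172, 60, 96, 3851])
0.9966316819190979 [-1.    1.75]
mug 0
ink 0
pal 0
```

The bar is centred on the mat, the stone is steady on the props, and the mug, jar and palette haven't moved.

```bash
python3 -c "
from cell import arm
print(arm.sign_off())"
```

```text
the job is handed in; nothing more can be done
None
```

I handed the job in at about 16.5 s of the 61 s allowed, and no verdict came back; by my last camera measurements the stone stands on both brass props at about 0.11 rad, the bar lies centred on the mat, and the jar, mug and palette have not moved.

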